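# Load a forming stake into the spring stake holder

## Robot

A 6-joint arm with a two-finger parallel gripper is mounted at the origin on a cart in front of the work surface, level with it; the furniture and walls round the work are solid. World frame = base frame: x ahead of the robot, y to its left, z up, the work surface at z = 0. Lengths are in m, angles in rad, forces in N, time in s.
With the tool pointing down it reaches from about 0.325 to 0.775 m from the base axis. Payload 9.3 kg.
Tool frame: the origin (TCP) lies at the very end of the fingers, on their centre line; the grasp point (between the pads) lies 19 mm behind it; z points along the fingers, y is the direction in which the jaws open and shut (so a half turn about z gives the same grasp; the last joint's range is limited). The gripper opens to 85 mm and grips with 20 to 120 N. Pads are 22 mm wide; open, the fingers measure 114 mm over their backs; the gripper's body (76 mm by 85 mm) begins 54 mm behind the grasp point. The pads swing forward as they close: fully open they stand 13 mm farther back than shut.
Start: joints at [1.189, 0.259, 0.021, 1.334, 0, 1.418], TCP at [0.125, 0.536, 0.231] pointing down, gripper open.
Joint ranges: [-3.04, 3.04], [-0.91, 1.82], [-1.04, 1.36], [-1.92, 1.95], [-1.52, 1.45], [-3.14, 3.14]. Speed limits (rad/s): [2.22, 2.22, 2.79, 3.14, 3.14, 3.14].

## Interface

Orientations are given as a unit quaternion [w, x, y, z].
In Python, from workcell import manip, release, grasp, kinematics, status, imaging, order gives the robot as it stands. Calls block until the motion is done:
- manip.goto(position, orientation): joint-space move of the TCP to a pose.
- manip.servo_line(position, ori=None, rate=0.15, f_stop=None): straight line of the TCP; ori=None keeps the orientation; rate is the mean speed in m/s. With f_stop (N) it stops when the force on the tool has changed by that much, and returns True; else False.
- manip.move_j(angles): joint-space move.
- release() and grasp(squeeze=None): open the fingers fully, or close them until they stop; squeeze is the grip in N (None keeps the last).
- manip.hold(seconds).
- kinematics.inverse_kinematics(position, orientation): joint angles nearest the present ones, or None.
- status.sense(): the state.
- imaging.capture(name): name is "scene" or "side" or "wrist"; returns a dict with "color" (480x640x3 uint8, red, green, blue), "fx", "fy", "cx", "cy" (pixels), "rvec" (rotation vector, rad) and "tvec" (3), from world to camera coordinates, as OpenCV has them. Camera axes: x right, y down, z forward; pixel columns grow to the right and rows downward; lengths in m; the calibration is good to about 2 mm. The wrist camera is an equidistant fisheye: a pixel r from the principal point sees the ray r / f radians off the axis. A picture is of the moment at which its call begins. There is no depth.
A pose or a line that the arm cannot do raises manip.Unreachable and nothing moves.
- order.hand_in(): hands the job in, once; it reports no verdict.
The state is a dict: "clock": time; "q": joint angles; "qvel": joint speeds; "joint_efforts": joint torques, N m; "tcp_pos": TCP position; "tool_rot": TCP orientation; "wrist_force": force on the tool from outside, world axes, zero at the start; "wrist_torque": the same for the moment, N m; "finger_gap": finger opening in m.
Only numpy, scipy, OpenCV 4.12 (cv2) and the standard library are available. Lean on these libraries where they do the work, as an engineer would, in place of code of your own. Each camera call takes 0.05 s, during which the arm holds its last target.

## Task

Lift the domed stake with the brass collar out of the wooden block and slide its shank straight down into the bore of the green stake holder, past the side spring plunger. Press it fully home, its collar firmly seated on the height-adjustable steel seat ring (10 to 15 N on top of the plunger's drag, never over 30 N), and let go. Do not force it sideways, and leave the other two stakes and the things on the bench where they are.

Things in the scene. Friction and masses are not known exactly. Their poses are not given: they have to be found in the camera images.
- domed_grip (a point): Centre of the round head of the loose steel stake to be moved (210 to 420 g). Head: cylinder 34 mm across, sides 18 mm tall, low dome on top. Dome top 19 mm above this point, head underside 11 mm below; then a neck 15 mm across down to a brass collar. Round, so its yaw is free; point z points up the stake. At the start it stands with its collar on the wooden block, shank in a loose pocket.
- domed_collar (a point): Centre of the flat underside of its brass collar (28 mm across, 6 mm thick), 39 mm below domed_grip along the stake. Must end on the holder's steel seat ring, 0 to 8 mm above holder_mouth.
- domed_foot (a point): Lower end of the stake's shank, 45 mm below the collar underside. The shank is 14 mm in diameter; its lowest 8 mm taper to 5 mm at the end. A ring groove 12 mm in diameter lies 12 to 29 mm below the collar.
- stake_block: Fixed wooden block 60 x 219 x 52 mm with brass end strips, three pockets in a row along its y axis at -72, 0 and +72 mm; the stakes stand in them in any order. Origin: centre of its underside. Close the fingers along its x axis, across the row, to keep clear of the neighbours.
- square_stake: Bystander stake in the same block, square dark head 30 mm, dark collar. Origin: underside of its collar, on the block's top; its head reaches 50 mm above that.
- cone_stake: Bystander stake in the same block, dark pointed cone head 26 mm in diameter, dark collar. Origin: underside of its collar; its point is 67 mm above that.
- holder_mouth (a point): Centre of the mouth of the fixed green holder (tower 46 x 46 mm on an 84 mm square base), 64 mm above the bench, level with the top of the dark flange. The upright bore begins 3 mm lower: 15.5 mm in diameter with a 2 mm chamfer, 47 mm deep. A plunger with a dark pull knob enters from the holder's +y side, 18 mm below this point.
- stake_holder: The fixed green stake holder; origin at the centre of its underside, 64 mm below holder_mouth, z up, plunger on its +y side.
- plunger (a joint): Spring plunger travel, m: 0 = out, round nose 4 mm inside the bore wall; grows as the shank pushes it out (max 5.5 mm). Spring 5 N + 2.5 N/mm. Pushing past takes about 5 to 20 N: resistance starts with the collar 27 mm above holder_mouth, is greatest until 19 mm, eases at a click about 10 mm above it (not yet home), and rises hard when the collar lands.
- steel_block: Bystander: loose small dark steel block 38 x 44 x 22 mm; origin at the centre of its underside.
- gold_tin: Bystander: loose low round tin 67 mm in diameter, 20 mm tall; origin at the centre of its underside.
- seat_base: Dark knurled flange (43 mm across, 22 mm hole, 3 mm tall) fixed on the tower; origin 3 mm below holder_mouth. In it a bright steel seat ring (37 mm outside, 22 mm hole) has been screwed to a height that differs each time and is not measured: its top is 0 to 8 mm above holder_mouth. It does not move under load. The stake's collar lands on it.
There are look-alikes about, which are no part of the job. What is shaped like the part that bears domed_grip but red or turquoise is not meant.

How it is judged:
On the way, in this order (a step that is already met when the one before it is completed fails the run):
1. the domed stake is lifted clear of the wooden block (height (world z) of domed_foot above 0.058 m), for 0.1 s.
2. its shank is in the bore and pushes the plunger back (value of joint plunger above 0.0008 m and z of domed_foot in the frame of holder_mouth below -0.018 m and horizontal distance between domed_foot and holder_mouth below 0.005 m), for 0.1 s.
3. the collar is pressed firmly on the seat ring (contact force between domed_stake and seat_base above 6 N and z of domed_collar in the frame of holder_mouth below 0.0095 m and horizontal distance between domed_collar and holder_mouth below 0.003 m), for 0.15 s.
At the end, for the whole second after the job is handed in: The domed stake stands upright in the holder's bore (tilt under 0.06 rad, on the axis within 3 mm), its collar down where the seat ring stopped it (at most 9.5 mm above holder_mouth, the ring being 0 to 8 mm above), the plunger pressing on its shank, released and at rest (z of domed_collar in the frame of holder_mouth between -0.002 and 0.0095 m and horizontal distance between domed_collar and holder_mouth below 0.003 m and angle between domed_collar's own z axis and vertical below 0.06 rad and value of joint plunger above 0.0002 m and linear speed of domed_stake below 0.01 m/s and contact force between the fingers and domed_stake below 0.1 N); the robot touches nothing.
It fails at once if the stake presses on the seat ring with more than 30 N (contact force between domed_stake and seat_base above 30 N).
It fails at once if the stake is forced sideways or jammed in the bore (over 45 N on its walls) (contact force between domed_stake and stake_holder above 45 N).
It fails at once if another stake is moved by more than 10 mm (distance of any of square_stake, cone_stake from where it was at the start of the episode above 0.01 m).
It fails at once if the steel block or the round tin is moved by more than 15 mm (distance of any of steel_block, gold_tin from where it was at the start of the episode above 0.015 m).
It fails at once if the domed stake is dropped or tipped over (angle between domed_grip's own z axis and vertical above 0.6 rad).
It also fails if it takes over 61 s, if anything falls off the work surface, if the arm or the gripper's body presses on something with over 40 N, if the wrist force passes 120 N, or if a joint passes its speed limit or range.

## Working session

There is one attempt and no reset: what is moved stays moved. The work goes in short steps, each a Python script; the robot and the scene stay as the last script left them, time stands still between calls to the robot, and variables do not carry over. Pictures are saved under pics/ and viewed, and the job is handed in when it is done.

```bash
ls; mkdir -p pics; python3 - <<'E'
from workcell import manip, release, grasp, kinematics, status, imaging, order
import cv2
for n in ("scene","side","wrist"):
    d=imaging.capture(n); cv2.imwrite(f"pics/{n}0.png",d["color"][:,:,::-1]); print(n,d["fx"],d["fy"],d["cx"],d["cy"],d["rvec"],d["tvec"])
print(status.sense())
E
```

```text
pics
scene 520.9910664726268 520.9910664726268 312.191048642048 243.41265677342935 [ 2.22493038 -1.03107858  0.40364354] [-0.21299003  0.44399165  0.63394577]
side 494.63052215582024 494.63052215582024 316.8442708696655 245.75089840032072 [ 0.52262262 -2.52656482  1.40493698] [0.56157255 0.08230364 0.91491982]
wrist 371.64829954431775 371.64829954431775 315.07138514141684 238.06328100314425 [-2.28615935 -1.81868026 -0.241554  ] [-0.54926    -0.03521938  0.37794461]
{'clock': 0.15, 'q': array([1.18936444e+00, 2.59076259e-01, 2.09915238e-02, 1.33369461e+00,
       2.48153880e-05, 1.41820649e+00]), 'qvel': array([-0.00065013, -0.00252986,  0.00080691,  0.00087038,  0.00076463,
        0.00074063]), 'joint_efforts': array([ 2.95830258e-03, -5.55971432e+01,  3.44663072e+01,  1.13186898e-02,
       -1.76916164e-04,  1.79809285e-05]), 'tcp_pos': array([0.12469014, 0.53549061, 0.23081959]), 'tool_rot': array([-1.41652387e-04,  1.14171512e-01,  9.93460932e-01, -4.70818141e-04]), 'wrist_force': array([-0.29742184,  0.13063607,  0.95249451]), 'wrist_torque': array([ 0.0085416 ,  0.01821803, -0.05319733]), 'finger_gap': 0.08503093639318585}
```

View pics/scene0.png

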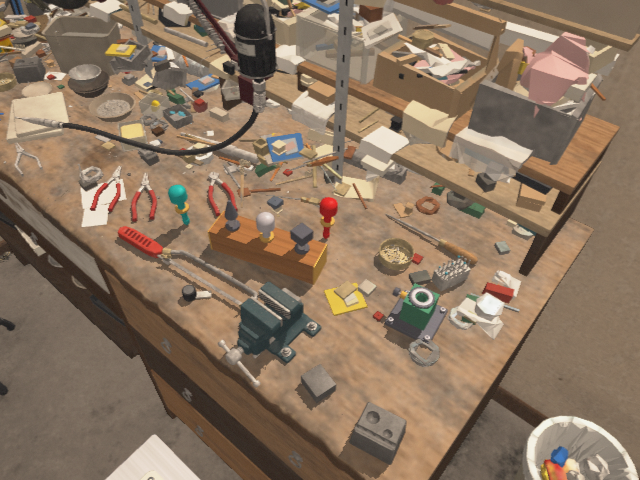

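View pics/side0.png

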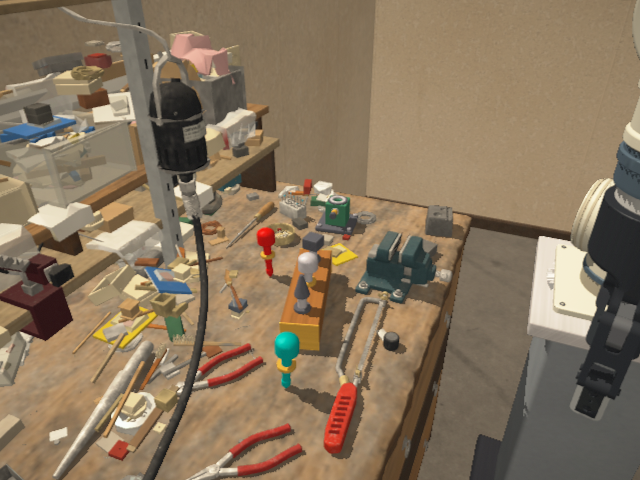

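View pics/wrist0.png

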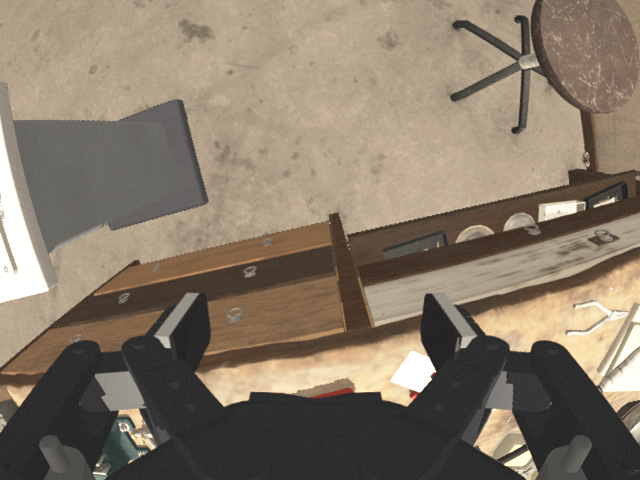

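The scene picture shows three possible domed stakes: the steel one in the block at (265,222), the red one at (328,207) and the turquoise one at (178,193). The steel stake between cone (231,212) and square (302,236) is the one described. The holder's mouth is at (421,297). Next I'll check this choice in close crops.

```bash
cat > h.py <<'E'
from workcell import manip, release, grasp, kinematics, status, imaging, order
import cv2, numpy as np
from scipy.optimize import least_squares
from scipy.spatial.transform import Rotation as R
def cam(n):
    d=imaging.capture(n); K=np.array([[d["fx"],0,d["cx"]],[0,d["fy"],d["cy"]],[0,0,1]]); return d,K
def saved(n):
    P={"scene":(520.9910664726268,312.191048642048,243.41265677342935,[ 2.22493038,-1.03107858,0.40364354],[-0.21299003,0.44399165,0.63394577]),
       "side":(494.63052215582024,316.8442708696655,245.75089840032072,[0.52262262,-2.52656482,1.40493698],[0.56157255,0.08230364,0.91491982])}[n]
    return np.array([[P[0],0,P[1]],[0,P[0],P[2]],[0,0,1.]]),np.array(P[3]),np.array(P[4])
def proj(n,X):
    K,r,t=saved(n); return cv2.projectPoints(np.atleast_2d(np.array(X,float)),r,t,K,None)[0][:,0]
def tri(a,b):
    f=lambda X: np.r_[proj("scene",X)[0]-a,proj("side",X)[0]-b]
    s=least_squares(f,[0.4,0.1,0.1]); return s.x,s.fun
def atz(n,uv,z):
    K,r,t=saved(n); M=cv2.Rodrigues(r)[0]; d=M.T@np.linalg.solve(K,[uv[0],uv[1],1.]); c=-M.T@t; return c+d*(z-c[2])/d[2]
def projw(d,X):
    M=cv2.Rodrigues(np.array(d["rvec"]))[0]; p=np.atleast_2d(X)@M.T+np.array(d["tvec"])
    rr=np.hypot(p[:,0],p[:,1]); th=np.arctan2(rr,p[:,2]); k=d["fx"]*th/rr
    return np.c_[d["cx"]+k*p[:,0],d["cy"]+k*p[:,1]]
def rayw(d,uv):
    x=(uv[0]-d["cx"])/d["fx"]; y=(uv[1]-d["cy"])/d["fy"]; th=np.hypot(x,y)
    v=np.array([np.sin(th)*x/th,np.sin(th)*y/th,np.cos(th)]) if th>0 else np.array([0,0,1.])
    M=cv2.Rodrigues(np.array(d["rvec"]))[0]; return -M.T@np.array(d["tvec"]),M.T@v
def atzw(d,uv,z):
    c,v=rayw(d,uv); return c+v*(z-c[2])/v[2]
E
python3 - <<'E'
from h import *
a=cv2.imread("pics/scene0.png"); b=cv2.imread("pics/side0.png")
c1=cv2.resize(a[190:290,200:340],None,fx=4,fy=4,interpolation=cv2.INTER_CUBIC)
cv2.imwrite("pics/c1.png",c1)
cv2.imwrite("pics/c2.png",cv2.resize(b[240:360,270:370],None,fx=5,fy=5,interpolation=cv2.INTER_CUBIC))
cv2.imwrite("pics/c3.png",cv2.resize(a[270:350,370:470],None,fx=6,fy=6,interpolation=cv2.INTER_CUBIC))
cv2.imwrite("pics/c4.png",cv2.resize(b[180:250,300:400],None,fx=6,fy=6,interpolation=cv2.INTER_CUBIC))
for n in("scene","side"):
    K,r,t=saved(n);print(n,-cv2.Rodrigues(r)[0].T@t)
E
```

```text
scene [ 0.06305982 -0.21790295  0.77001451]
side [0.21839515 0.89639303 0.55497657]
```

View pics/c1.png

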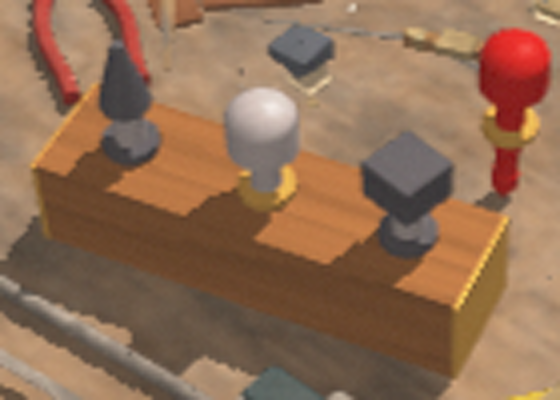

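View pics/c2.png

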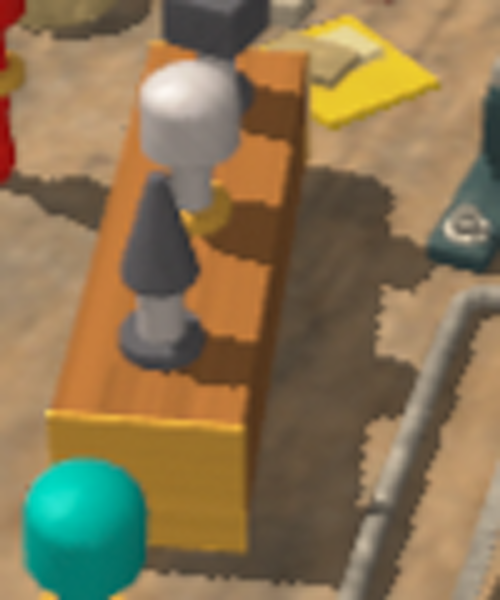

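View pics/c3.png

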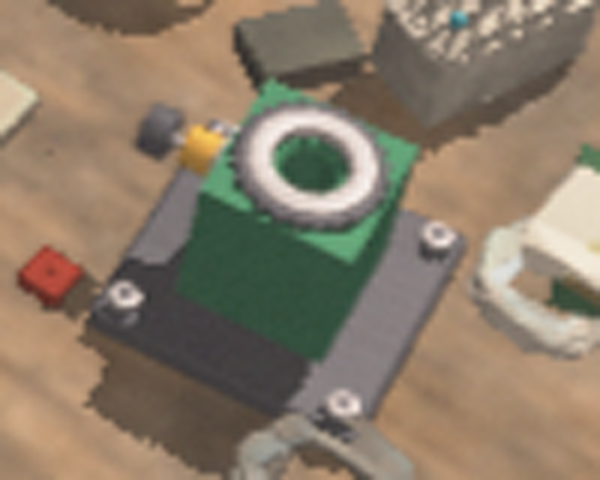

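View pics/c4.png

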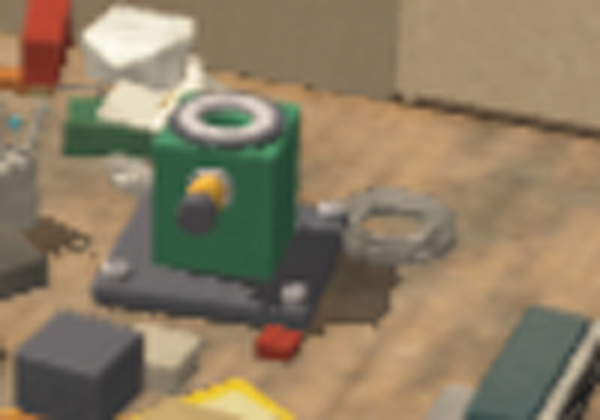

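The crops confirm it: a grey domed head with a brass collar at scene (265.5,223) and side (308,263), standing in the middle pocket. Next I'll fit the block's pose and get rough positions for the head and holder.

```bash
python3 - <<'E'
from h import *
# block model fit
L=np.array
h=52e-3
loc={'lf':(-1,1,h),'lb':(1,1,h),'rb':(1,-1,h),'rf':(-1,-1,h),'rfb':(-1,-1,0),'lfb':(-1,1,0)}
sc={'lf':(208.75,231.25),'lb':(224.25,211.25),'rb':(326.75,244.25),'rf':(313.75,266.75),'rfb':(313.75,284.5),'lfb':(211.25,249.25)}
sd={'lb':(279.6,322.4),'lf':(319.2,325),'lfb':(319.2,350.4),'rb':(300,248.4),'rf':(331.6,250.4)}
def pts(p,ks):
    c,s=np.cos(p[2]),np.sin(p[2]); o=[]
    for k in ks:
        a,b,z=loc[k]; x,y=a*.030,b*.1095; o.append((p[0]+c*x-s*y,p[1]+s*x+c*y,z))
    return np.array(o)
def f(p): return np.r_[(proj("scene",pts(p,sc))-L(list(sc.values()))).ravel(),(proj("side",pts(p,sd))-L(list(sd.values()))).ravel()]
b=L([atz("scene",(x,y),h)[:2] for x,y in list(sc.values())[:4]]);print(b)
s=least_squares(f,[*b.mean(0),0.0],loss='soft_l1'); print("block",s.x,"rms px",np.sqrt(np.mean(s.fun**2)));print(np.round(s.fun,1))
p=s.x
for y in(-.072,0,.072): print("pocket",p[0]-np.sin(p[2])*y,p[1]+np.cos(p[2])*y)
print("head",tri((265.5,223.3),(308,263)),"expect z",.052+.039)
for n,uv in(("scene",(265.5,223.3)),("side",(308,263))): print(n,atz(n,uv,.092))
print("collar",atz("scene",(267,236.8),.055))
# holder ring center
for z in(.064,.068,.072): print(z,atz("scene",(370+312/6,270+165/6),z),atz("side",(300+228/6,180+118/6),z))
print(tri((370+312/6,270+163/6),(300+228/6,180+117/6)))
# tower corners scene
for uv in((270,82),(418,150),(352,262)): print(atz("scene",(370+uv[0]/6,270+uv[1]/6),.061))
E
```

```text
[[0.45514916 0.36046369]
 [0.51118491 0.37739213]
 [0.57414751 0.17047338]
 [0.51744937 0.15426468]]
block [0.5128173  0.2668532  0.29853958] rms px 0.8962085382043131
[-2.1  0.4 -1.8 -0.2 -0.4 -0.  -0.   0.6 -0.3  0.6 -0.8  0.5  0.1 -0.8
 -1.  -0.7 -0.9 -1.  -0.3 -1.2 -0.8 -1.5]
pocket 0.5339942795621939 0.19803797300862747
pocket 0.5128173009716229 0.2668532008130495
pocket 0.49164032238105193 0.3356684286174715
head (array([0.51315438, 0.26587722, 0.09035991]), array([-0.28737983,  0.43386134, -0.37231171, -0.31223991])) expect z 0.091
scene [0.51319641 0.26506707 0.092     ]
side [0.5111456  0.26871828 0.092     ]
collar [0.51420107 0.26519958 0.055     ]
0.064 [ 0.57629738 -0.03185471  0.064     ] [ 0.57205244 -0.02521915  0.064     ]
0.068 [ 0.57338958 -0.03290878  0.068     ] [ 0.56917118 -0.01771075  0.068     ]
0.072 [ 0.57048178 -0.03396286  0.072     ] [ 0.56628992 -0.01020235  0.072     ]
(array([ 0.57631131, -0.03131458,  0.06254058]), array([-0.41555918,  0.67278425, -0.78777625, -0.70355377]))
[ 0.59559345 -0.00630632  0.061     ]
[ 0.60220126 -0.0509568   0.061     ]
[ 0.55778712 -0.0567845   0.061     ]
```

```bash
python3 - <<'E'
from h import *
print("hang tip",tri((261,108),(188,208)),"hang body",tri((255,45),(180,125)))
print("vice top",tri((285,290),(388,240)))
print("post", tri((343,165),(170,250)))
for deg in (53.55,143.55,-36.45):
    a=np.deg2rad(deg)
    print(deg,kinematics.inverse_kinematics([0.513,0.267,0.22],[0,np.cos(a),np.sin(a),0]),kinematics.inverse_kinematics([0.576,-0.032,0.22],[0,np.cos(a),np.sin(a),0]))
E
```

```text
hang tip (array([0.64390885, 0.38671558, 0.22225902]), array([ 1.31148512, -3.0598536 ,  1.66869951,  1.99801399])) hang body (array([0.63769502, 0.38490042, 0.34621731]), array([ 0.75578537, -2.45508721,  1.12625305,  1.67932317]))
vice top (array([0.41790839, 0.13674702, 0.0915073 ]), array([-2.41788124,  3.12529372, -3.63709395, -2.62918382]))
post (array([0.7816511 , 0.28906272, 0.05657257]), array([ 1.82113742, -3.92254653,  2.50544306,  2.82715476]))
53.55 [0.33482345 0.31047965 0.06635746 1.32667413 0.         1.60716848] [-0.200926    0.3080107   0.06277251  1.32555813  0.          1.07141902]
143.55 [ 0.33482345  0.31047965  0.06635746  1.32667413  0.         -1.53442418] [-0.200926    0.3080107   0.06277251  1.32555813  0.         -2.07017363]
-36.45 [ 0.33482345  0.31047965  0.06635746  1.32667413  0.         -1.53442418] [-0.200926    0.3080107   0.06277251  1.32555813  0.         -2.07017363]
```

```bash
python3 - <<'E'
from h import *
a=np.deg2rad(53.55)
d,_=cam("wrist"); M=cv2.Rodrigues(np.array(d["rvec"]))[0]; print("cam c",-M.T@d["tvec"],"axis",M[2])
manip.goto([0.513,0.267,0.25],[0,np.cos(a),np.sin(a),0])
s=status.sense(); print(s["clock"],s["tcp_pos"],s["tool_rot"],s["wrist_force"])
d,_=cam("wrist"); M=cv2.Rodrigues(np.array(d["rvec"]))[0]; print("cam c",-M.T@d["tvec"],"axis",M[2])
print("stake px",projw(d,[[.513,.267,.091],[.513,.267,.11]]), d["rvec"],d["tvec"])
cv2.imwrite("pics/w1.png",d["color"][:,:,::-1])
E
```

```text
cam c [0.05978842 0.55085474 0.3726008 ] axis [ 0.25670566 -0.06152073 -0.96452963]
1.925 [0.51243584 0.26780577 0.25006127] [-1.04020097e-04  5.93475132e-01  8.04852316e-01  7.92756212e-05] [ 0.08432726  0.2581186  -0.45165923]
cam c [0.49300646 0.33187929 0.39186267] axis [ 0.07745188 -0.25387855 -0.96413012]
stake px [[315.40438195 220.70285487]
 [315.3876532  226.0641394 ]] [-2.84252418 -0.43246921 -0.05618986] [-0.5687541   0.06000541  0.42387935]
```

View pics/w1.png

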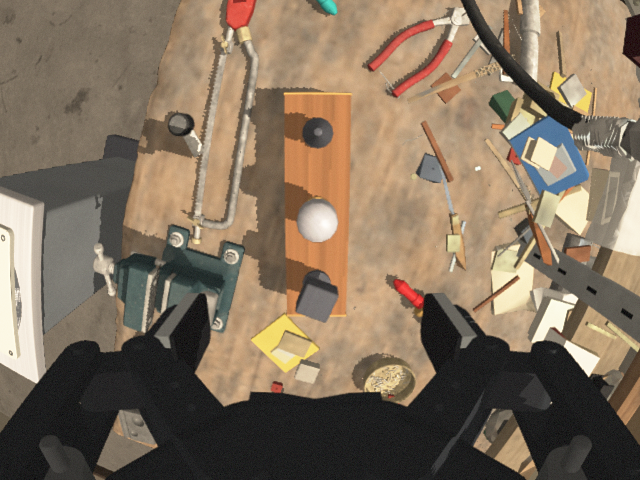

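The wrist picture shows the steel dome at (317,221), within about 2 px of the prediction. The cone is at (317,132) and the square at (318,298). The jaws are across the row as wanted. I'll refine the head's centroid.

```bash
python3 - <<'E'
from h import *
im=cv2.imread("pics/w1.png"); hsv=cv2.cvtColor(im,cv2.COLOR_BGR2HSV)
m=((hsv[...,1]<60)&(hsv[...,2]>110)).astype(np.uint8); m[:190]=0;m[255:]=0;m[:,:285]=0;m[:,350:]=0
n,l,s,c=cv2.connectedComponentsWithStats(m); i=1+np.argmax(s[1:,4]); print(s[i],c[i])
cnt=max(cv2.findContours((l==i).astype(np.uint8),cv2.RETR_EXTERNAL,cv2.CHAIN_APPROX_NONE)[0],key=len); print(cv2.minEnclosingCircle(cnt),cv2.fitEllipse(cnt))
d=dict(fx=371.648,fy=371.648,cx=315.0714,cy=238.0633,rvec=[-2.84252418,-0.43246921,-0.05618986],tvec=[-0.5687541,0.06000541,0.42387935])
# model silhouette: cylinder rims z .080,.098 r17 + dome
def sil(x,y):
    t=np.linspace(0,2*np.pi,73)
    P=[np.c_[x+r*np.cos(t),y+r*np.sin(t),0*t+z] for r,z in((.017,.080),(.017,.098),(.0145,.1025),(.01,.107),(.001,.11))]
    hull=cv2.convexHull(projw(d,np.vstack(P)).astype(np.float32))
    M=cv2.moments(hull); return np.array([M['m10']/M['m00'],M['m01']/M['m00']]),M['m00']
print(sil(.513,.267))
r=least_squares(lambda p: sil(*p)[0]-np.array(c[i]),[.513,.267],diff_step=1e-3); print(r.x,r.fun)
E
```

```text
[ 297  199   41   43 1325] [317.25283019 220.83396226]
((316.7916564941406, 220.0625), 21.47890853881836) ((317.24749755859375, 220.68666076660156), (39.132781982421875, 41.69208526611328), 22.972021102905273)
(array([315.40493391, 220.7098171 ]), 1465.5666620731354)
[0.51449637 0.26735458] [2.14444640e-07 4.17979436e-07]
```

```bash
python3 - <<'E'
from h import *
st=lambda t:(lambda s:print(t,round(s["clock"],2),s["tcp_pos"].round(4),"F",s["wrist_force"].round(2),"T",s["wrist_torque"].round(3),"gap",round(s["finger_gap"],4)))(status.sense())
manip.servo_line([0.514,0.267,0.12],rate=0.12); st("a")
print(manip.servo_line([0.514,0.267,0.071],rate=0.06,f_stop=6)); st("b")
grasp(100); st("c")
E
```

```text
a 3.21 [0.5144 0.2672 0.1207] F [ 0.4   0.59 -0.1 ] T [-0.01   0.015 -0.019] gap 0.0856
False
b 4.17 [0.5142 0.2671 0.0713] F [0.27 0.16 0.35] T [-0.003  0.049  0.022] gap 0.0851
c 4.72 [0.5143 0.2671 0.0716] F [-0.05 -0.21  6.33] T [-0.1    0.199  0.004] gap 0.0314
```

```bash
python3 - <<'E'
from h import *
for n,(x0,y0,w,h) in (("scene",(200,150,150,112)),("side",(240,180,150,150)),("wrist",(160,120,320,240))):
    d,_=cam(n); im=d["color"][:,:,::-1]; cv2.imwrite(f"pics/g_{n}.png",cv2.resize(im[y0:y0+h,x0:x0+w],None,fx=600//h,fy=600//h,interpolation=cv2.INTER_CUBIC))
E
```

```text
(no output)
```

View pics/g_scene.png

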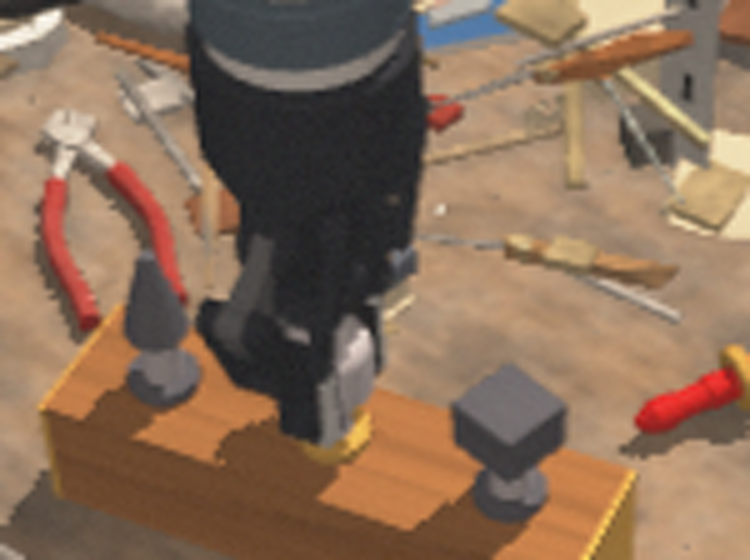

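View pics/g_side.png

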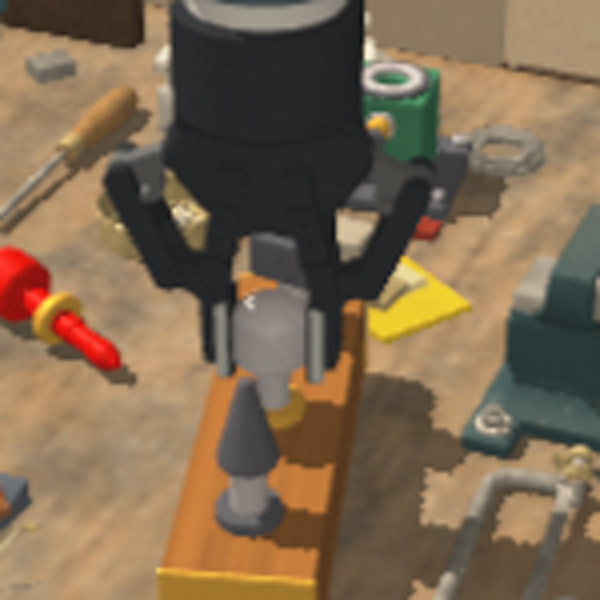

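View pics/g_wrist.png

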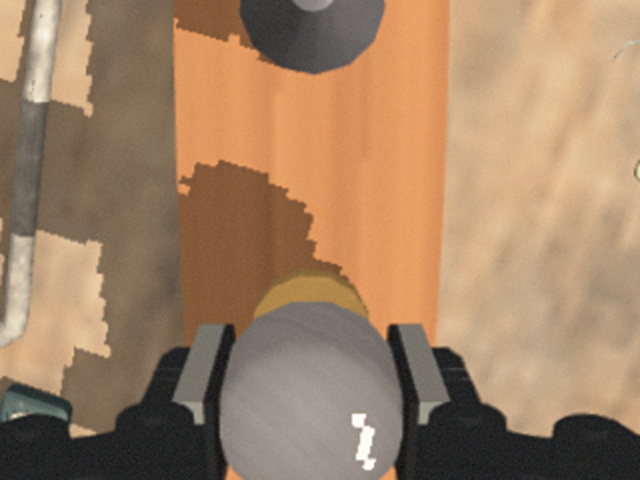

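The grip is good: pads flat on both sides of the steel head, collar still on the block. The two coloured look-alikes have tipped over on their own, away from the arm. Now I'll lift straight up.

```bash
cat >> h.py <<'E'
def st(t=""):
    s=status.sense();print(t,round(s["clock"],2),s["tcp_pos"].round(4),"F",s["wrist_force"].round(2),"T",s["wrist_torque"].round(3),"gap",round(s["finger_gap"],4)); return s
E
python3 - <<'E'
from h import *
p=status.sense()["tcp_pos"]
manip.servo_line([p[0],p[1],0.10],rate=0.05); st("l")
manip.servo_line([p[0],p[1],0.22],rate=0.12); manip.hold(0.2); st("l2")
for n in ("scene","side","wrist"):
    d,_=cam(n); cv2.imwrite(f"pics/L_{n}.png",d["color"][:,:,::-1])
print(d["rvec"],d["tvec"])
E
```

```text
l 5.61 [0.5142 0.2671 0.0999] F [ 0.11  0.05 -2.63] T [-0.019 -0.016  0.012] gap 0.0311
l2 6.96 [0.5141 0.267  0.2194] F [ 0.93 -0.36 -2.8 ] T [0.005 0.032 0.005] gap 0.0313
[-2.84251481 -0.43021835 -0.05506036] [-0.56998676  0.06764113  0.39481649]
```

View pics/L_scene.png

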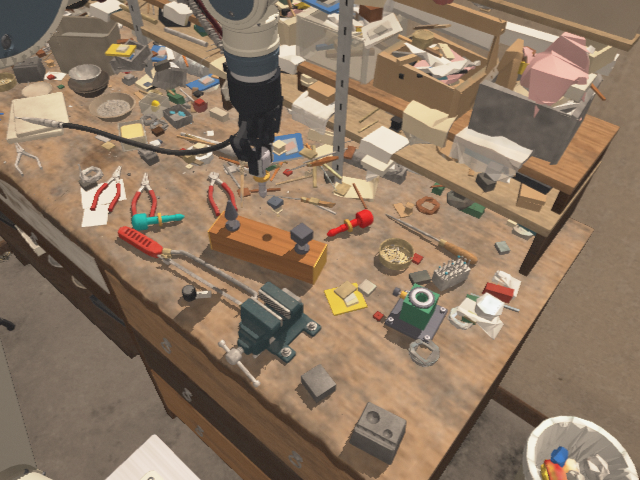

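View pics/L_side.png

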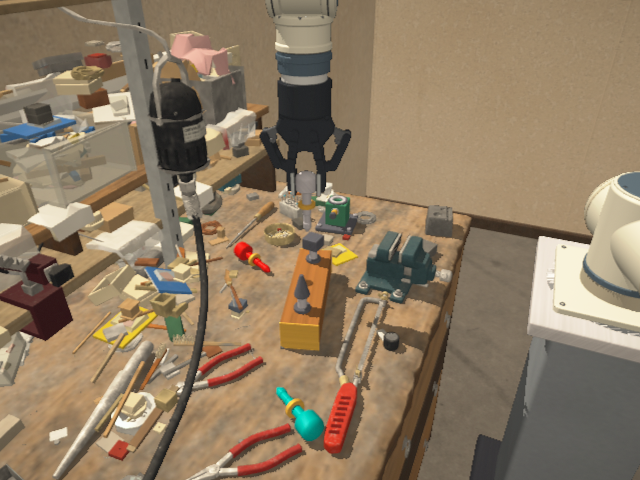

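View pics/L_wrist.png

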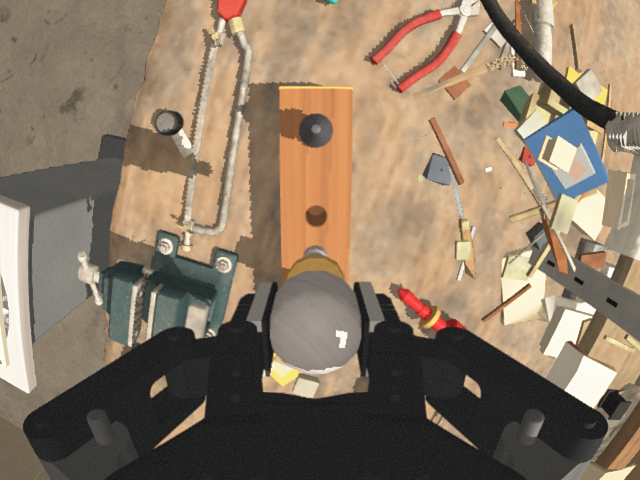

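The stake is lifted and weighs about 2.8 N. The empty pocket is at wrist (316,215), the head at (316,320), and the neighbours are unmoved. Next I'll carry it over the holder at the same height and look again.

```bash
python3 - <<'E'
from h import *
a=np.deg2rad(53.55)
manip.goto([0.5765,-0.0315,0.22],[0,np.cos(a),np.sin(a),0]); manip.hold(0.3); s=st("h"); print(s["tool_rot"])
import pickle
D={}
for n in ("scene","side","wrist"):
    d,_=cam(n); cv2.imwrite(f"pics/H_{n}.png",d["color"][:,:,::-1]); D[n]=d
pickle.dump((D,s),open("H.pkl","wb"))
w=D["wrist"];M=cv2.Rodrigues(np.array(w["rvec"]))[0]; print("cam",-M.T@w["tvec"],M[2])
t=s["tcp_pos"]
print("pred head,foot px",projw(w,[t+[0,0,.019],t+[0,0,.019-.084]]),"mouth",projw(w,[[.5765,-.0315,.064]]))
im=D["wrist"]["color"][:,:,::-1]
cv2.imwrite("pics/Hc.png",cv2.resize(im[150:390,230:410],None,fx=2.5*1,fy=2.5,interpolation=cv2.INTER_CUBIC))
E
```

```text
h 8.57 [ 0.5765 -0.0306  0.2201] F [ 0.74 -0.98 -2.44] T [-0.038 -0.031 -0.007] gap 0.0314
[3.76865067e-05 5.93556289e-01 8.04792476e-01 3.39152224e-05]
cam [0.55712428 0.03318815 0.36180805] [ 0.07737361 -0.25413256 -0.96406948]
pred head,foot px [[314.52644097 323.01320099]
 [314.94032239 254.03990805]] mouth [[314.79612508 221.00196499]]
```

View pics/H_wrist.png

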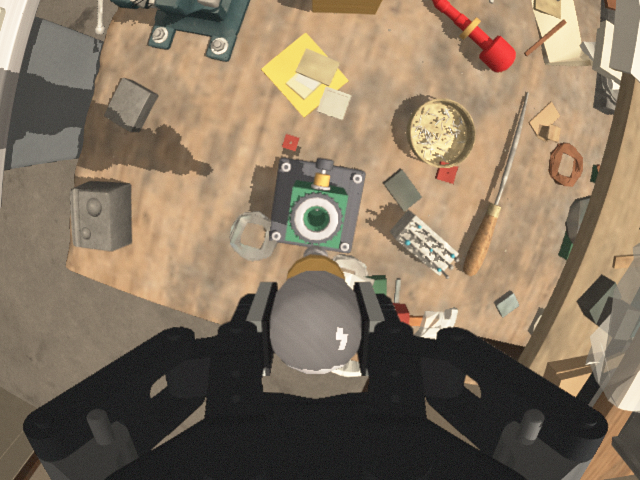

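View pics/H_scene.png

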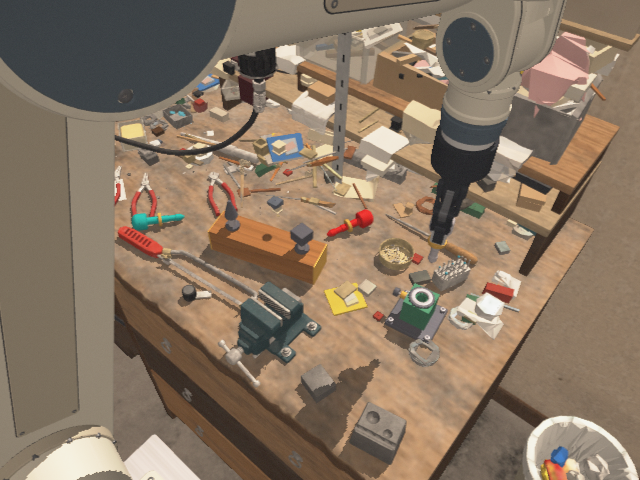

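View pics/Hc.png

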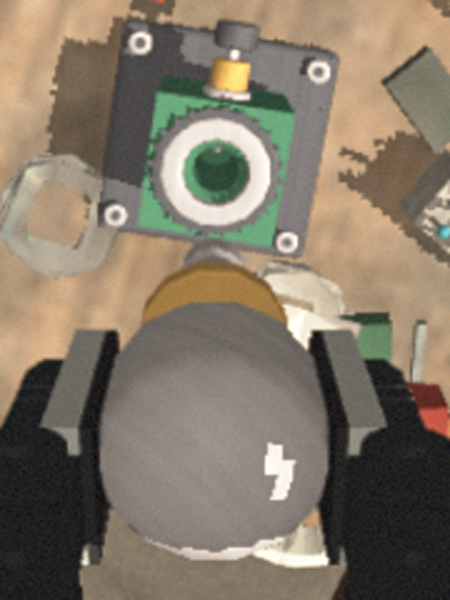

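The wrist picture shows the ring at about (316.8,219), against a prediction of (314.8,221). The held head is also about 1.5 px right of its prediction, so much of this is camera bias. I'll go down to just above the ring and measure the shank relative to the mouth in all three views.

```bash
python3 - <<'E'
from h import *
manip.servo_line([0.5765,-0.0315,0.155],rate=0.1); manip.hold(0.4); s=st("h"); print(s["tool_rot"])
import pickle
D={}
for n in ("scene","side","wrist"):
    d,_=cam(n); cv2.imwrite(f"pics/J_{n}.png",d["color"][:,:,::-1]); D[n]=d
pickle.dump((D,s),open("J.pkl","wb"))
t=s["tcp_pos"]
ax=lambda z: np.array([t[0],t[1],z])
pts=np.array([ax(t[2]+.019),ax(t[2]-.02),ax(t[2]-.065),[.5765,-.0315,.064]])
print("wrist",projw(D["wrist"],pts));print("scene",proj("scene",pts));print("side",proj("side",pts))
for n,(x0,y0,w,h) in (("scene",(380,230,100,100)),("side",(290,130,100,100)),("wrist",(245,180,140,120))):
    im=D[n]["color"][:,:,::-1]; cv2.imwrite(f"pics/Jc_{n}.png",cv2.resize(im[y0:y0+h,x0:x0+w],None,fx=5,fy=5,interpolation=cv2.INTER_CUBIC))
E
```

```text
h 9.93 [ 0.5766 -0.0315  0.1552] F [ 0.48 -0.05 -3.83] T [-0.012  0.049 -0.037] gap 0.0317
[1.70385040e-04 5.94126634e-01 8.04371498e-01 8.44789080e-05]
wrist [[314.40955934 323.97988053]
 [314.6633596  284.18227999]
 [314.85215829 254.66539969]
 [314.81241735 242.21427155]]
scene [[433.89970375 254.21906058]
 [429.38180975 270.44448258]
 [424.55282238 287.78715554]
 [421.88339868 297.31244511]]
side [[337.9711639  151.15736656]
 [337.66694628 168.36844451]
 [337.33017995 187.42096202]
 [337.17450414 198.15863344]]
```

View pics/Jc_scene.png

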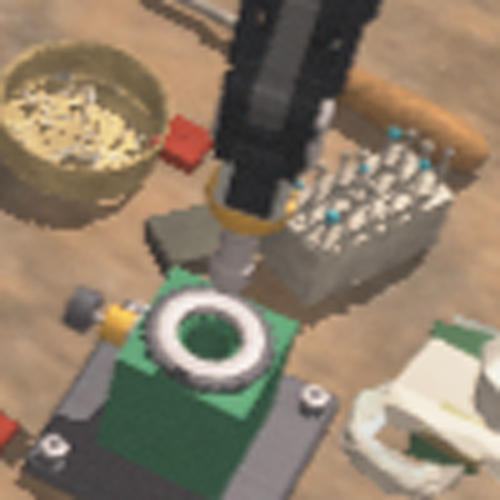

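View pics/Jc_side.png

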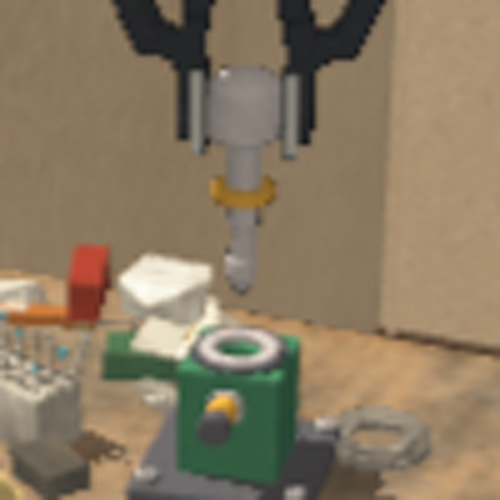

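View pics/Jc_wrist.png

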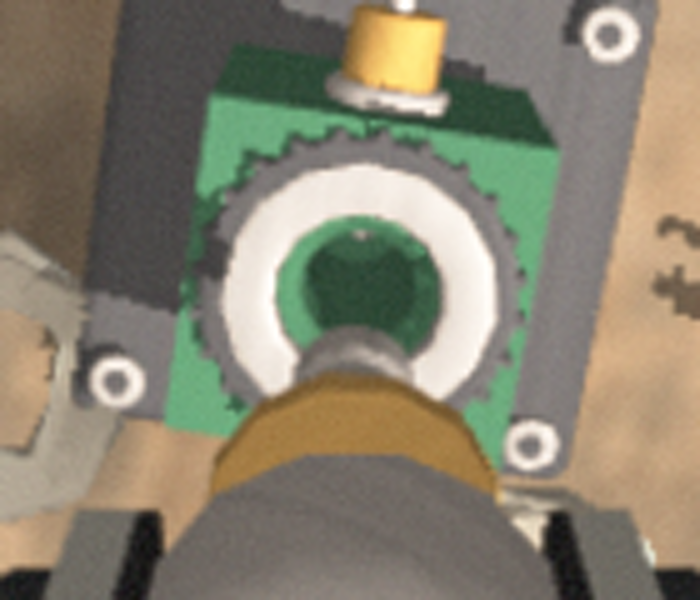

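Wrist crop: the stake axis is at x≈316.0 (collar and shank), and the ring centre is at x≈317.0, hole centre about (317,236). So there's a sub-mm lateral difference. I'll fit edges for ring, collar and shank to get the relative offset in both directions.

```bash
cat > fit.py <<'E'
from h import *
import pickle,sys
D,s=pickle.load(open(sys.argv[1],"rb")); w=D["wrist"]; im=w["color"].astype(np.float32); t=s["tcp_pos"]
hsv=cv2.cvtColor(w["color"],cv2.COLOR_RGB2HSV)
g=im.min(2)  # white ring: min channel high
def prof(img,c,ang,r0,r1,thr,rising):
    rr=np.arange(r0,r1,.1); xs=(c[0]+rr*np.cos(ang)).astype(np.float32); ys=(c[1]+rr*np.sin(ang)).astype(np.float32)
    v=cv2.remap(img,xs[None],ys[None],cv2.INTER_LINEAR)[0]
    k=np.where((v[:-1]<thr)&(v[1:]>=thr) if rising else (v[:-1]>=thr)&(v[1:]<thr))[0]
    return None if len(k)==0 else (xs[k[0]],ys[k[0]])
c=np.array(projw(w,[[.5765,-.0315,.066]])[0])+[2,-5]
A=np.deg2rad(np.r_[np.arange(140,406,4)])  # image angles, skipping the stake at the bottom
outer=[];inner=[]
for a in A:
    p=prof(g,c,a,10,22,165,True); 
    if p: inner.append(p)
    p=prof(g,c,a,18,36,165,False)
    if p: outer.append(p)
outer=np.array(outer);inner=np.array(inner)
print(len(outer),len(inner),cv2.fitEllipse(outer.astype(np.float32)),cv2.fitEllipse(inner.astype(np.float32)))
th=np.linspace(0,2*np.pi,721)
def circ(x,y,z,r): return projw(w,np.c_[x+r*np.cos(th),y+r*np.sin(th),0*th+z])
def dist(P,C):
    # signed distance to the closed polygon
    C=C.astype(np.float32).reshape(-1,1,2); return np.array([cv2.pointPolygonTest(C,(float(a),float(b)),True) for a,b in P])
for z in (.064,.066,.068,.070,.072):
    f=lambda p: np.r_[dist(outer,circ(p[0],p[1],z,.0185)),dist(inner,circ(p[0],p[1],z,.011))]
    r=least_squares(f,[.5765,-.0315],loss='soft_l1',f_scale=.5,diff_step=1e-4,x_scale=1e-2); print("ring z",z,r.x.round(5),"cost",round(r.cost,2),"mean out/in",f(r.x)[:len(outer)].mean().round(2),f(r.x)[len(outer):].mean().round(2))
f=lambda p: np.r_[dist(outer,circ(p[0],p[1],p[2],.0185)),dist(inner,circ(p[0],p[1],p[2],.011))]
r=least_squares(f,[.5765,-.0315,.067],loss='soft_l1',f_scale=.5,diff_step=1e-4); print("ring free",r.x.round(5),round(r.cost,2))
# brass collar upper boundary
H,S,V=cv2.split(hsv); brass=((H>10)&(H<30)&(S>110)&(V>60)).astype(np.uint8)
zc=t[2]+.019-.039
pc=projw(w,[[t[0],t[1],zc]])[0]; pts=[]
for x in range(int(pc[0])-24,int(pc[0])+28):
    col=np.where(brass[int(pc[1])-30:int(pc[1])+10,x])[0]
    if len(col): pts.append((x,col[0]+int(pc[1])-30-.5))
pts=np.array(pts,float); print("collar pts",pts[::6].tolist())
def hull(x,y,z):
    P=np.vstack([circ(x,y,z,.014),circ(x,y,z+.006,.014)]); return cv2.convexHull(P.astype(np.float32))
f=lambda p: dist(pts,hull(p[0],p[1],zc))
r=least_squares(f,[t[0],t[1]],loss='soft_l1',f_scale=.5,diff_step=1e-4); print("collar",r.x.round(5),round(r.cost,2),"off TCP mm",((r.x-t[:2])*1e3).round(2))
M=cv2.Rodrigues(np.array(w["rvec"]))[0]; print("image x dir",M[0].round(3),"image y dir",M[1].round(3))
E
python3 fit.py J.pkl
```

```text
67 67 ((316.5974426269531, 238.8253173828125), (52.709022521972656, 54.74028396606445), 86.4828109741211) ((316.70220947265625, 239.02793884277344), (32.79802322387695, 34.09572219848633), 97.5239486694336)
ring z 0.064 [ 0.57713 -0.02944] cost 22.83 mean out/in 0.94 -0.27
ring z 0.066 [ 0.57699 -0.02899] cost 28.49 mean out/in 1.14 -0.17
ring z 0.068 [ 0.57683 -0.02857] cost 35.14 mean out/in 1.33 -0.09
ring z 0.07 [ 0.57669 -0.02816] cost 42.56 mean out/in 1.51 -0.01
ring z 0.072 [ 0.57654 -0.02776] cost 50.52 mean out/in 1.69 0.06
ring free [ 0.57758 -0.03095  0.05722] 13.36
collar pts [[290.0, 267.5], [296.0, 260.5], [302.0, 258.5], [308.0, 255.5], [314.0, 254.5], [320.0, 254.5], [326.0, 256.5], [332.0, 260.5], [338.0, 265.5]]
collar [ 0.5766  -0.03092] 4.89 off TCP mm [0.02 0.58]
image x dir [ 0.955  0.296 -0.001] image y dir [ 0.285 -0.921  0.266]
```

```bash
python3 - <<'E'
from h import *
import pickle
D,s=pickle.load(open("J.pkl","rb")); w=D["wrist"]; t=s["tcp_pos"]
im=cv2.cvtColor(w["color"],cv2.COLOR_RGB2BGR)
cv2.imwrite("pics/z1.png",cv2.resize(im[205:260,280:355],None,fx=10,fy=10,interpolation=cv2.INTER_CUBIC))
for n,uv in dict(a=(213,95),b=(560,150),c=(168,425)).items(): print(n,atzw(w,(245+uv[0]/5-.4,180+uv[1]/5-.4),.061).round(4))
# flange/bore model points overlay
E
```

```text
a [ 0.5512 -0.0097  0.061 ]
b [ 0.5961 -0.0033  0.061 ]
c [ 0.5578 -0.0547  0.061 ]
```

View pics/z1.png

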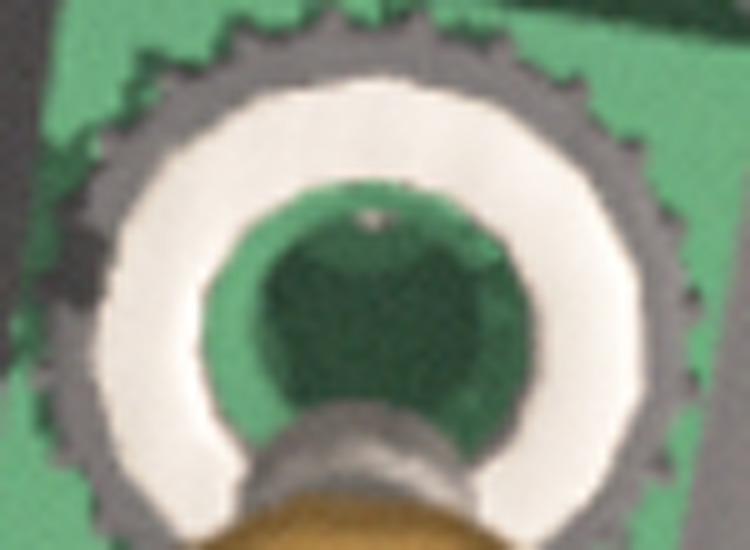

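The tower's corners give a 45.3 × 45.5 mm square (46 expected), centre (0.5770,−0.0290). The ring fit agrees with it. The stake in the same camera is at (0.5766,−0.0309), so I'll shift it by about (+0.35,+1.8) mm, go lower and check again.

```bash
python3 - <<'E'
from h import *
manip.servo_line([0.57695,-0.0297,0.155],rate=0.03)
print(manip.servo_line([0.57695,-0.0297,0.142],rate=0.04,f_stop=5)); manip.hold(0.4); s=st("h")
import pickle
D={}
for n in ("scene","side","wrist"):
    d,_=cam(n); D[n]=d
pickle.dump((D,s),open("K.pkl","wb"))
a=D["scene"]["color"][250:330,390:450,::-1]; b=D["side"]["color"][150:230,308:368,::-1]; c=D["wrist"]["color"][200:280,285:345,::-1]
cv2.imwrite("pics/K.png",cv2.resize(np.hstack([a,b,c]),None,fx=4.4,fy=4.4,interpolation=cv2.INTER_CUBIC))
t=s["tcp_pos"]; pts=np.array([[t[0],t[1],t[2]-.0196],[t[0],t[1],t[2]-.0646],[.577,-.029,.064]])
print(proj("scene",pts)-[390,250],proj("side",pts)-[308,150])
E
python3 fit.py K.pkl | grep -v pts
```

```text
False
h 11.2 [ 0.577  -0.0297  0.1421] F [ 0.07  0.79 -3.27] T [ 0.023 -0.036  0.03 ] gap 0.0318
[[37.15632854 24.76995267]
 [32.47267883 41.73360632]
 [30.76527861 46.33721125]] [[29.09753001 24.11283275]
 [28.77476969 42.94592045]
 [28.55273456 48.57989234]]
55 56 ((315.9540710449219, 246.6514129638672), (54.52899932861328, 55.948585510253906), 68.48207092285156) ((314.7156677246094, 245.94931030273438), (31.785158157348633, 37.35346221923828), 97.3316650390625)
ring z 0.064 [ 0.57706 -0.02945] cost 43.9 mean out/in 1.62 -0.25
ring z 0.066 [ 0.57688 -0.02897] cost 49.0 mean out/in 1.83 -0.16
ring z 0.068 [ 0.57667 -0.0285 ] cost 54.84 mean out/in 2.03 -0.07
ring z 0.07 [ 0.57646 -0.02804] cost 61.21 mean out/in 2.22 0.01
ring z 0.072 [ 0.57625 -0.02759] cost 67.97 mean out/in 2.41 0.08
ring free [ 0.57767 -0.0312   0.05672] 34.51
collar [ 0.57704 -0.02918] 4.13 off TCP mm [0.06 0.55]
image x dir [ 0.955  0.296 -0.001] image y dir [ 0.285 -0.921  0.266]
```

View pics/K.png

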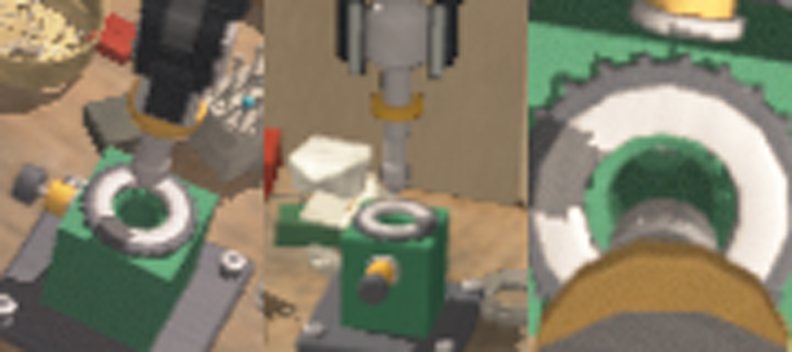

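The collar now fits at (0.5770,−0.0292) against the bore axis (0.5770,−0.0290), and the shank is over the hole in all three views. I'll lower slowly into the bore above the plunger and watch the lateral forces.

```bash
python3 - <<'E'
from h import *
def avg(n=5):
    F=[];T=[]
    for _ in range(n):
        manip.hold(0.02); s=status.sense(); F.append(s["wrist_force"]);T.append(s["wrist_torque"])
    return np.mean(F,0),np.mean(T,0),s
F,T,s=avg(8); print("base",F.round(2),T.round(3)); F0=F
for z in (.130,.126,.122,.118,.115,.113):
    hit=manip.servo_line([0.57695,-0.0296,z],rate=0.03,f_stop=6)
    F,T,s=avg(); print(z,hit,s["tcp_pos"].round(4),"dF",(F-F0).round(2),"T",T.round(3),round(s["clock"],1))
    if hit: break
E
```

```text
base [-0.12 -0.32 -2.82] [-0.006  0.004 -0.007]
0.13 False [ 0.577  -0.0296  0.1301] dF [0.13 0.31 0.  ] T [-0.022  0.012 -0.022] 12.1
0.126 False [ 0.5769 -0.0296  0.126 ] dF [-0.46  0.53  0.08] T [-0.014 -0.009 -0.013] 12.5
0.122 False [ 0.5769 -0.0296  0.1219] dF [-0.23  0.04 -0.03] T [-0.002 -0.009 -0.021] 12.8
0.118 False [ 0.5769 -0.0296  0.1179] dF [-0.03  0.45  0.46] T [-0.028  0.006 -0.002] 13.2
0.115 False [ 0.5769 -0.0297  0.1149] dF [ 0.2  -0.19 -0.08] T [-0.16   0.012 -0.011] 13.6
0.113 False [ 0.5769 -0.0296  0.113 ] dF [ 0.21 -0.3  -0.38] T [-0.174 -0.011 -0.019] 13.9
```

The shank entered with no axial resistance. A small torque (T_x ≈ −0.17) suggests light contact with the +y wall. I'll scan in small steps within the 0.75 mm clearance to centre it.

```bash
cat >> h.py <<'E'
def avg(n=5):
    F=[];T=[]
    for _ in range(n):
        manip.hold(0.02); s=status.sense(); F.append(s["wrist_force"]);T.append(s["wrist_torque"])
    return np.mean(F,0),np.mean(T,0),s
E
python3 - <<'E'
from h import *
F0=np.array([-.12,-.32,-2.82])
for x,y in ((.57695,-.0300),(.57695,-.0304),(.57695,-.0308),(.57695,-.0312),(.57695,-.0304),(.5765,-.0304),(.5760,-.0304),(.57695,-.0304),(.5774,-.0304),(.5779,-.0304),(.57695,-.0304)):
    manip.servo_line([x,y,.113],rate=0.01,f_stop=10)
    F,T,s=avg(); print(x,y,s["tcp_pos"].round(4),"dF",(F-F0).round(2),"T",T.round(3),round(s["clock"],1))
E
```

```text
0.57695 -0.03 [ 0.577 -0.03   0.113] dF [0.06 0.2  0.24] T [-0.003  0.002 -0.001] 14.2
0.57695 -0.0304 [ 0.5769 -0.0304  0.113 ] dF [-0.06  0.13 -0.43] T [-0.007 -0.021 -0.   ] 14.6
0.57695 -0.0308 [ 0.577  -0.0308  0.113 ] dF [ 0.19  0.22 -0.01] T [-0.009 -0.012  0.006] 14.9
0.57695 -0.0312 [ 0.5769 -0.0312  0.113 ] dF [-0.31  0.04  0.1 ] T [-0.019 -0.    -0.011] 15.2
0.57695 -0.0304 [ 0.5769 -0.0304  0.113 ] dF [ 0.18 -0.31  0.25] T [-0.013  0.005 -0.009] 15.6
0.5765 -0.0304 [ 0.5765 -0.0304  0.113 ] dF [0.11 0.15 0.13] T [0.007 0.015 0.015] 15.9
0.576 -0.0304 [ 0.5761 -0.0304  0.113 ] dF [ 0.91  0.44 -0.25] T [-0.017 -0.228  0.001] 16.2
0.57695 -0.0304 [ 0.5769 -0.0304  0.1129] dF [-0.2   0.4  -0.14] T [ 0.012 -0.005 -0.001] 16.6
0.5774 -0.0304 [ 0.5774 -0.0304  0.113 ] dF [ 0.08  0.29 -0.03] T [-0.005  0.013 -0.017] 16.9
0.5779 -0.0304 [ 0.5778 -0.0304  0.113 ] dF [-0.37  0.51  0.08] T [-0.019  0.129  0.   ] 17.2
0.57695 -0.0304 [ 0.577  -0.0304  0.113 ] dF [0.23 0.39 0.16] T [-0.005 -0.01  -0.022] 17.6
```

The free window is x 0.5763–0.5776, with the +y edge at about −0.0297, so the centre is (0.57695,−0.0304). Now I'll push down past the plunger, logging the force.

```bash
python3 - <<'E'
from h import *
F0=np.array([-.12,-.32,-2.82])
for z in np.arange(.111,.0955,-.0015):
    hit=manip.servo_line([.57695,-.0304,z],rate=0.012,f_stop=22)
    F,T,s=avg(3); print(round(z,4),hit,s["tcp_pos"].round(4),"collar-mouth mm",round((s["tcp_pos"][2]-.0196-.064)*1e3,1),"dF",(F-F0).round(2),"T",T.round(3),round(s["clock"],1))
    if hit or abs(F-F0)[:2].max()>15 or (F-F0)[2]>26: break
E
```

```text
0.111 False [ 0.5769 -0.0304  0.1109] collar-mouth mm 27.3 dF [0.48 0.36 0.2 ] T [ 0.007 -0.006 -0.043] 17.9
0.1095 False [ 0.5769 -0.0304  0.1095] collar-mouth mm 25.9 dF [ 0.11  0.26 -0.2 ] T [-0.049 -0.008  0.024] 18.2
0.108 False [ 0.577  -0.0305  0.108 ] collar-mouth mm 24.4 dF [ 0.31 -0.29 -0.25] T [-0.243 -0.104 -0.001] 18.6
0.1065 False [ 0.577  -0.0306  0.1066] collar-mouth mm 23.0 dF [ 0.33 -2.19  2.27] T [-0.595  0.014 -0.004] 18.9
0.105 False [ 0.5766 -0.0305  0.1049] collar-mouth mm 21.3 dF [-1.13 -2.69  2.51] T [-0.785  0.403  0.036] 19.2
0.1035 False [ 0.5772 -0.0305  0.1039] collar-mouth mm 20.3 dF [-0.95 -2.15  7.63] T [-0.737  0.162  0.   ] 19.5
0.102 False [ 0.5768 -0.0303  0.1015] collar-mouth mm 17.9 dF [ 1.64 -1.95 -1.12] T [-0.687 -0.378 -0.03 ] 19.9
0.1005 False [ 0.5769 -0.0303  0.1001] collar-mouth mm 16.5 dF [ 1.15 -2.28 -1.03] T [-0.667 -0.401  0.006] 20.2
0.099 False [ 0.5769 -0.0304  0.0988] collar-mouth mm 15.2 dF [ 1.69 -2.16 -1.22] T [-0.662 -0.388  0.026] 20.5
0.0975 False [ 0.5769 -0.0304  0.0973] collar-mouth mm 13.7 dF [ 1.02 -2.8  -0.63] T [-0.696 -0.435  0.009] 20.8
0.096 False [ 0.5769 -0.0304  0.0958] collar-mouth mm 12.2 dF [ 1.66 -2.17 -0.79] T [-0.728 -0.404  0.012] 21.2
```

```bash
python3 - <<'E'
from h import *
F0=np.array([-.12,-.32,-2.82])
for z in np.arange(.0950,.0815,-.0007):
    hit=manip.servo_line([.57695,-.0304,z],rate=0.008,f_stop=8)
    F,T,s=avg(3); print(round(z,4),hit,s["tcp_pos"].round(4),"c-m mm",round((s["tcp_pos"][2]-.0196-.064)*1e3,1),"dF",(F-F0).round(2),"T",T.round(2),round(s["clock"],1))
    if hit or (F-F0)[2]>9: break
d,_=cam("side"); cv2.imwrite("pics/P_side.png",cv2.resize(d["color"][150:250,290:390,::-1],None,fx=5,fy=5,interpolation=cv2.INTER_CUBIC))
E
```

```text
0.095 False [ 0.577  -0.0304  0.095 ] c-m mm 11.4 dF [ 1.15 -3.07  1.92] T [-0.8  -0.25 -0.02] 21.5
0.0943 False [ 0.5769 -0.0304  0.0942] c-m mm 10.6 dF [ 0.94 -2.74  1.96] T [-0.77 -0.27 -0.  ] 21.8
0.0936 False [ 0.5769 -0.0304  0.0934] c-m mm 9.8 dF [ 1.13 -3.24  0.82] T [-0.85 -0.3  -0.02] 22.1
0.0929 False [ 0.5769 -0.0304  0.0927] c-m mm 9.1 dF [ 0.91 -2.96  0.98] T [-0.81 -0.27  0.01] 22.4
0.0922 False [ 0.5769 -0.0304  0.0921] c-m mm 8.5 dF [ 1.05 -2.42 -0.01] T [-0.82 -0.31 -0.02] 22.7
0.0915 False [ 0.5769 -0.0304  0.0914] c-m mm 7.8 dF [ 0.9  -2.91  0.6 ] T [-0.83 -0.31  0.04] 23.0
0.0908 False [ 0.5769 -0.0304  0.0907] c-m mm 7.1 dF [ 1.23 -2.86  0.87] T [-0.88 -0.28 -0.01] 23.3
0.0901 False [ 0.577  -0.0304  0.09  ] c-m mm 6.4 dF [ 1.56 -3.43  0.54] T [-0.87 -0.36  0.05] 23.6
0.0894 False [ 0.577  -0.0304  0.0893] c-m mm 5.7 dF [ 1.53 -2.8   0.33] T [-0.88 -0.34  0.01] 23.9
0.0887 False [ 0.5769 -0.0304  0.0886] c-m mm 5.0 dF [ 1.73 -3.23  0.62] T [-0.9  -0.36 -0.02] 24.2
0.088 False [ 0.5769 -0.0304  0.0879] c-m mm 4.3 dF [ 1.14 -3.15  0.85] T [-0.9  -0.37 -0.01] 24.5
0.0873 False [ 0.5769 -0.0304  0.0872] c-m mm 3.6 dF [ 1.4  -3.56  0.79] T [-0.89 -0.37 -0.01] 24.8
0.0866 False [ 0.5769 -0.0304  0.0865] c-m mm 2.9 dF [ 1.89 -3.49  1.08] T [-0.92 -0.43  0.03] 25.1
0.0859 False [ 0.5769 -0.0304  0.0858] c-m mm 2.2 dF [ 1.58 -3.56  0.32] T [-0.9  -0.4   0.02] 25.4
0.0852 False [ 0.5769 -0.0304  0.0851] c-m mm 1.5 dF [ 1.58 -3.48  0.21] T [-0.96 -0.4  -0.02] 25.7
0.0845 False [ 0.577  -0.0305  0.0847] c-m mm 1.1 dF [ 0.44 -4.83  4.46] T [-1.06 -0.14  0.03] 26.0
0.0838 False [ 0.5771 -0.0306  0.0846] c-m mm 1.0 dF [-2.   -4.4  11.15] T [-1.07  0.34 -0.  ] 26.3
```

View pics/P_side.png

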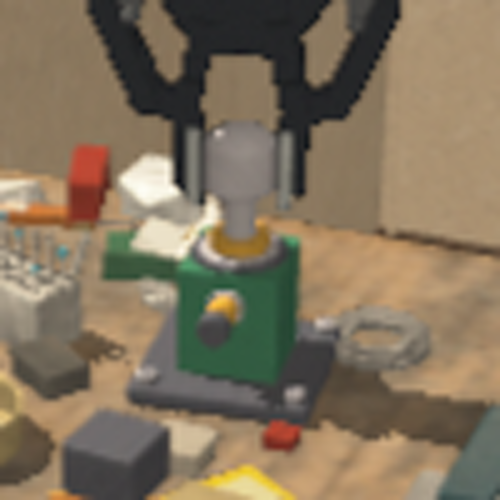

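The side view shows the collar on the steel ring. The TCP stopped at 0.0846 (collar about 1 mm above the mouth) and force rises at about 10 N/mm, against 0.5–1 N of drag before that. I'll press to about 13–14 N and hold.

```bash
python3 - <<'E'
from h import *
F0=np.array([-.12,-.32,-2.82])
for z in (.0836,.0834,.0832,.0830):
    hit=manip.servo_line([.57695,-.0304,z],rate=0.004,f_stop=6)
    F,T,s=avg(4); print(z,hit,s["tcp_pos"].round(4),"dF",(F-F0).round(2),"T",T.round(2),round(s["clock"],1))
    if (F-F0)[2]>13: break
manip.hold(0.5)
F,T,s=avg(6); print("hold",s["tcp_pos"].round(4),"dF",(F-F0).round(2),"T",T.round(2),round(s["clock"],1), s["finger_gap"])
d,_=cam("wrist"); cv2.imwrite("pics/Q_w.png",cv2.resize(d["color"][180:380,230:430,::-1],None,fx=3,fy=3))
E
```

```text
0.0836 False [ 0.5771 -0.0306  0.0846] dF [-1.84 -4.41 12.98] T [-1.05  0.48  0.01] 26.7
0.0834 False [ 0.5771 -0.0306  0.0846] dF [-2.21 -4.19 14.1 ] T [-1.06  0.61 -0.02] 27.0
hold [ 0.5771 -0.0306  0.0846] dF [-2.25 -4.29 14.12] T [-1.08  0.58  0.03] 27.6 0.03116946644411208
```

View pics/Q_w.png

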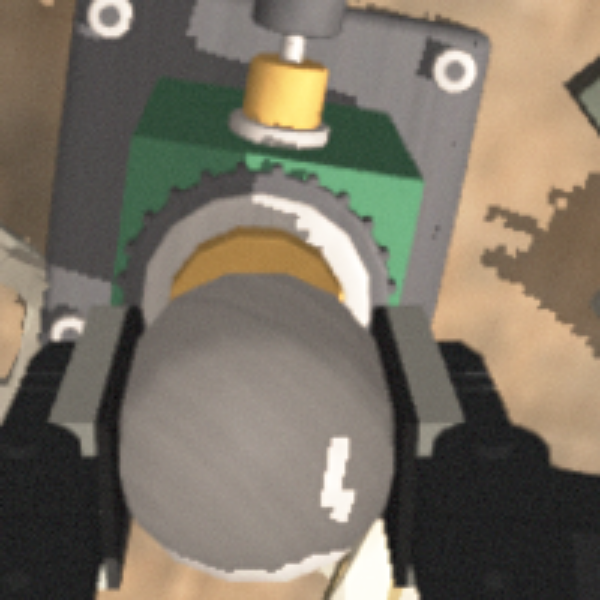

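Pressed to dF 14.1 N (about 13 N net of drag), with no further travel and the collar centred on the ring. I'll unload the arm spring, open and retreat straight up.

```bash
python3 - <<'E'
from h import *
manip.servo_line([.57695,-.0304,.0845],rate=0.01); manip.hold(0.2); st("unload")
release(); manip.hold(0.3); st("open")
p=status.sense()["tcp_pos"]
print(manip.servo_line([.57695,-.0304,.13],rate=0.06,f_stop=5)); st("up")
manip.servo_line([.57695,-.0304,.22],rate=0.12); manip.hold(0.3); s=st("up2")
ims=[]
for n,(x0,y0) in (("scene",(380,240)),("side",(290,150)),("wrist",(265,170))):
    d,_=cam(n); ims.append(d["color"][y0:y0+100,x0:x0+100,::-1])
    if n=="scene": cv2.imwrite("pics/R_scene.png",d["color"][:,:,::-1])
    if n=="wrist": print(projw(d,[[.577,-.0304,.104],[.577,-.0304,.065]])-[x0,y0])
    cv2.imwrite("pics/R_"+n+".png",d["color"][:,:,::-1])
cv2.imwrite("pics/R.png",cv2.resize(np.hstack(ims),None,fx=2.66,fy=2.66,interpolation=cv2.INTER_CUBIC))
E
```

```text
unload 28.08 [ 0.577  -0.0304  0.0847] F [-0.57 -4.18  4.82] T [-1.08   0.195  0.01 ] gap 0.0318
open 28.96 [ 0.5769 -0.0304  0.0845] F [ 0.73 -0.5   0.23] T [ 0.033 -0.025  0.044] gap 0.0853
False
up 29.87 [ 0.5767 -0.0304  0.1297] F [-0.34 -0.41  0.3 ] T [-0.035  0.103 -0.016] gap 0.0853
up2 31.07 [ 0.5768 -0.0304  0.2196] F [-0.01 -0.36 -0.2 ] T [0.027 0.019 0.006] gap 0.0854
[[50.1270118  62.79131117]
 [50.21004667 50.78703946]]
```

View pics/R.png

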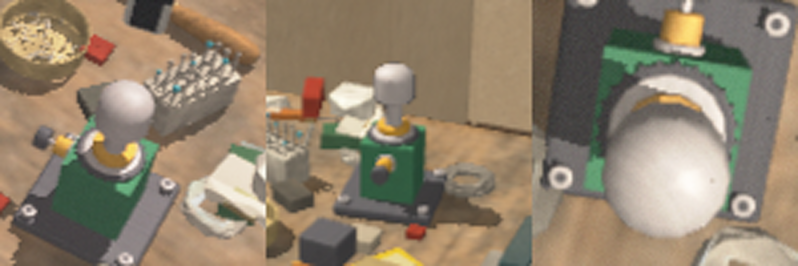

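View pics/R_scene.png

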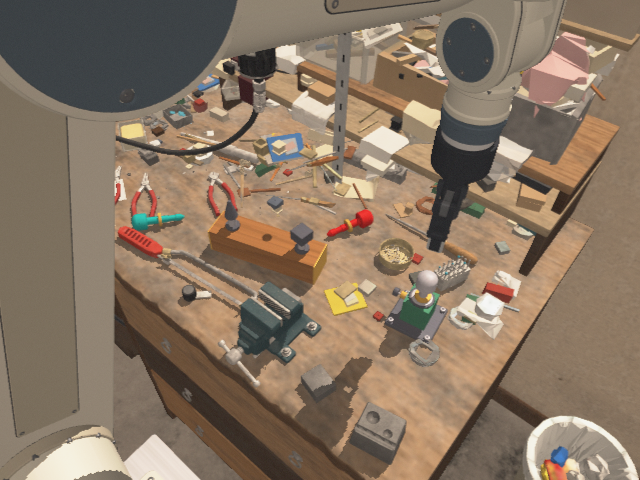

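The stake stands upright in the holder at scene (427,283), collar on the ring. The steel block (319,383), the tin (394,256) and the cone and square stakes are where they were, and the gripper is clear. Handing in.

```bash
python3 - <<'E'
from h import *
order.hand_in(); print("handed in", status.sense()["clock"])
E
```

```text
the job is handed in; nothing more can be done
the job is handed in; nothing more can be done
```

The domed stake is out of the block and fully home in the green holder, and the job was handed in at about 31 s; no verdict was reported. I lifted the steel stake with the brass collar, centred it on the bore by camera and light wall contact, and pushed it down past the plunger. I pressed it at about 14 N (about 13 N net of drag), then let go and retreated straight up.

**What the last checks showed:**
- **Seating:** the collar landed about 1 mm above the holder mouth, and pressing harder moved it no further.
- **Sideways force:** it stayed at about 5 N or less at the wrist.
- **After release:** wrist force was near zero. All three cameras show the stake upright and clear of the gripper, with the other two stakes, the steel block and the tin where they were.

**What disagreed:**
- **Camera positions:** my camera estimates of the bore and stake differed by 1 to 2 mm, so the final centring relied on touch.
- **Plunger drag:** it measured about 8 N at most, at the low end of the stated 5 to 20 N, and the click was barely felt.
- **Look-alikes:** the red and turquoise stakes were standing in the first pictures and were found lying over later. The arm did not go near them, so I took it that they fell by themselves.

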